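Load a test cassette tray under the reader's leaf spring

TASK

Load the blue cassette tray into the bench reader: press it down hard with closed fingertips on its ridged thumb rest so that the sprung floor under it sinks, and, still pressing, slide it under the bridge and its leaf spring until it stops fully home and the sprung floor pops up behind it. Then take the hand away. Only push the tray, never lift it; do not touch the test cassette in it or the leaf spring, and leave the bottle, timer, pen and spare cassette where they lie.

Things in the scene. Friction and masses are not known exactly. Their poses are not given: they have to be found in the camera images.
- reader: White low bench reader, fixed, 228 mm long. Origin on the bench, on the lane's centre line, under the front edge of the sprung floor; x = loading direction (towards the head), z up. Along x: open lane -76 to +50 mm, its fixed floor (x > 0) 16 mm above the bench; guide rails on both sides 37 mm apart inside, 68 mm outside, 27 mm high; then bridge, leaf spring and head.
- bridge (a point): Lower front edge of the grey bridge bar across the lane, at its middle (50 mm along the reader's x), 10 mm above the lane floor. The bar is 7 mm thick along x, 6 mm high. Behind it, from 76 to 152 mm, stands the head with its tilted display, 104 mm wide and about 66 mm high.
- home (a point): On the lane floor, 54 mm along the reader's x: the tray's origin lies here (within about 2 mm) when the tray is fully home, its nose on the stop inside the head. Once the tray's origin is past 52 mm, its tail has left the sprung floor, which can pop up behind it.
- tray: Loose blue cassette tray of smooth plastic, 104 x 34 mm, 80 g; origin at the centre of its underside, x to its nose. Front 71 mm: 8 mm high. Rear 33 mm: thumb rest, a ridged pad 29 mm long with an upright lip in front (x -23 to -19 mm, 4.5 mm high) to push on. Starts level on the raised sprung floor, 23.5 mm up, nose 2 to 12 mm short of the bridge, which blocks it until pressed down.
- thumb_pad (a point): Centre of the thumb rest's flat top, on the tray at x = -37.5 mm, 14 mm above the tray's underside.
- tray_nose (a point): Middle of the tray's front face, 4 mm above its underside.
- cassette: White test cassette, 66 x 18 x 5 mm, clipped fast in the tray in front of the thumb rest; origin at the centre of its underside. Not to be touched.
- sprung_floor (a joint): Steel floor plate of the lane, 71 mm long, ending at the reader's origin; moves vertically on springs. 0 m = raised, 7.5 mm above the fixed lane floor; 0.0075 = level with it; 0.008 = bottom. About 6 N start it sinking, 10 N take it to the bottom. It lifts again when nothing is on it and then blocks the tray's way back.
- leaf_spring (a joint): Forked steel leaf spring screwed to the bridge, 57 to 79 mm along the reader's x. Angle: 0 rad = at rest, foot 6 mm above the lane floor; about 0.08 with the tray (8 mm high) under it. Presses down with 4 to 6 N and drags on the tray (friction about 0.25). Not to be touched by the hand.
- buffer_bottle: Bystander: white dropper bottle with a blue cap, 27 mm across, 82 mm high, origin at the centre of its underside; about 14 cm to one side of the lane.
- kitchen_timer: Bystander: round white wind-up timer with a red grip, 68 mm across, 52 mm high, origin at the centre of its underside; about 14 cm to one side of the lane.
- pen: Bystander: push-button pen lying on the bench along the right of the lane, 11 x 118 x 13 mm (long axis y), origin at the centre of its underside.
- spare_cassette: Bystander: white test cassette lying on the bench along the left of the lane, 66 x 18 x 5 mm, origin at the centre of its underside.
Not all that is in view belongs to the job. There is more than one size of the tray; the one meant has the size given above.

How it is judged:
By the outcome, as a careful person would: the job done as asked, in the order asked, and still so for the second after the job is handed in, with the robot touching nothing.
It also fails if it takes over 32 s, if anything falls off the work surface, if the arm or the gripper's body presses on something with over 40 N, if the wrist force passes 120 N, or if a joint passes its speed limit or range.

ROBOT

A 6-joint arm with a two-finger parallel gripper is mounted at the origin on a cart in front of the work surface, level with it; the furniture and walls round the work are solid. World frame = base frame: x ahead of the robot, y to its left, z up, the work surface at z = 0. Lengths are in mm, angles in rad, forces in N, time in s.
With the tool pointing down it reaches from about 375 to 825 mm from the base axis. Payload 5.5 kg.
Tool frame: the origin (TCP) lies on the mounting face of the last link; the fingertips stand 173 mm ahead of it and the grasp point (between the pads) lies 155 mm ahead of it (hold_point_z is the distance from the TCP to the grasp point, in mm); z points along the fingers, y is the line along which they close (so a half turn about z gives the same grasp; the last joint's range is limited). The gripper opens to 85 mm and grips with 20 to 120 N. Pads are 22 mm wide; open, the fingers measure 114 mm over their backs; the gripper's body (76 mm by 85 mm) begins 54 mm behind the grasp point. The pads swing forward as they close: fully open they stand 13 mm farther back than shut.
Start: joints at [-1.101, 0.314, -0.047, 1.21, 0, 1.571], TCP at [271.621, -534.993, 404.699] pointing down, gripper open.
Joint ranges: [-2.67, 2.67], [-0.69, 1.73], [-1.03, 1.25], [-2.08, 2.16], [-1.42, 1.45], [-3.14, 3.14]. Speed limits (rad/s): [2.39, 2.39, 3.01, 3.14, 3.14, 3.14].

INTERFACE

Orientations are given as a unit quaternion [x, y, z, w].
In Python, from plant import observe, get_image, sign_off, hold_point_z gives the robot as it stands. The module is installed in compiled form; this text tells all that it offers.
- The arm moves only by the tool step_arm, never from a script. Its argument "increments" is one flat list of numbers, 5 for each row, row after row: the shift along the tool's x, y, z in m, then the turn about the tool's z in degrees, then the opening, from 0 (shut) to 1 (fully open). In form: [dx, dy, dz, yaw, gripper, dx, dy, dz, yaw, gripper, ...]. A call has 1 to 5 rows; each row shifts and turns the commanded pose from where the row before left it, along the tool's axes as they then stand; what a row does not reach is not made up. A row lasts 1/10 s, in which the tool goes at most 50 mm and 8.59 degrees, less where a joint would pass 70% of its speed; a pose out of reach is approached as far as the arm can. A call is refused whole if a number of a shift passes 0.05 or a number of a turn 8.59, either way. A call with a gripper value outside its range is refused whole. The fingers move at their own pace and stop on an object; "newtons" is the grip in N (left out, the last holds). Time passes only in rows, so rows that do not move let the fingers close. It gives the time, the measured TCP pose, the force, the opening and the grip force at its end, in the units of the state.
- observe(): the state, without advancing time (a new reading comes with each control period).
- get_image(name): name is "side" or "top"; returns a dict with "image" (420x560x3 uint8, blue, green, red), "depth" (420x560 float32, mm along the optical axis (not along the pixel's ray), 0 where there is no reading), "K" (3x3 intrinsics, pixels), "dist" ([k1, k2, p1, p2, k3] as OpenCV has them; the pictures are not rectified), "position" and "rotation" of the camera in the world. Camera axes: x right, y up, looking along -z (the intrinsics and any distortion apply to the point x, -y, -z); pixel columns grow to the right and rows downward; lengths in mm; the calibration is good to about 2 mm. A picture is of the moment at which its call begins.
- sign_off(): hands the job in; it is judged then, once.
The state is a dict: "time_s": time; "joints": joint angles; "joint_vel": joint speeds; "tau": joint torques, N m; "ee_pos": TCP position; "eef_rot": TCP orientation; "ft_force": force on the tool from outside, world axes, zero at the start; "wrist_torque": the same for the moment, N m; "gripper_width": finger opening in mm; "finger_force": force on a finger pad.
Only numpy, scipy, OpenCV 4.12 (cv2) and the standard library are available. Lean on these libraries where they do the work, as an engineer would, in place of code of your own. Each camera call takes 0.05 s, during which the arm holds its last target. There are 200 camera calls.

## Working session

There is one attempt and no reset: what is moved stays moved. The work goes in short steps, Python scripts to look and compute and a tool call to move; the robot and the scene stay as the last step left them, time stands still between calls to the robot, and variables do not carry over. Pictures are saved under pics/ and viewed, at most 10 in all, crops included, and the job is handed in when it is done.

Besides the shell and the picture viewer there is one more tool, called after "Emit:" by a JSON object that holds its "method" and its "body". step_arm: Moves the arm, as the interface text tells. Its arguments: {"type":"object","properties":{"increments":{"type":"array"},"newtons":{"type":"number"}},"required":["increments"]}

```bash
mkdir -p pics; cat > h.py <<'E'
import numpy as np, cv2
from plant import observe, get_image, sign_off, hold_point_z
def grab(n):
    d=get_image(n); d['R']=np.array(d['rotation'],float).reshape(3,3) if np.size(d['rotation'])==9 else None
    if d['R'] is None:
        from scipy.spatial.transform import Rotation
        d['R']=Rotation.from_quat(d['rotation']).as_matrix()
    d['p']=np.array(d['position'],float); return d
def rays(d,uv):
    n=cv2.undistortPoints(np.array(uv,np.float64).reshape(-1,1,2),np.array(d['K'],float),np.array(d['dist'],float)).reshape(-1,2)
    return np.c_[n[:,0],-n[:,1],-np.ones(len(n))]@d['R'].T
def onz(d,uv,z):
    r=rays(d,uv); return d['p']+r*((z-d['p'][2])/r[:,2])[:,None]
def bydepth(d,uv):
    uv=np.array(uv).reshape(-1,2); z=np.array([d['depth'][int(round(v)),int(round(u))] for u,v in uv]); return d['p']+rays(d,uv)*z[:,None]
def proj(d,P):
    c=(np.array(P,float).reshape(-1,3)-d['p'])@d['R']; c=c*[1,-1,-1]
    return cv2.projectPoints(c,np.zeros(3),np.zeros(3),np.array(d['K'],float),np.array(d['dist'],float))[0].reshape(-1,2)
E
python3 - <<'E'
from h import *
for n in('top','side'):
    d=grab(n); cv2.imwrite(f'pics/{n}0.png',d['image']); np.save(f'{n}.npy',d,allow_pickle=True); print(n,d['p'],d['R'].round(2),d['K'])
o=observe(); print(o['ee_pos'],o['eef_rot'],o['gripper_width'],hold_point_z,o['ft_force'])
E
```

```text
top [360.6450331  -65.5803994  888.27244007] [[ 0.03  0.98 -0.19]
 [-1.    0.02 -0.04]
 [-0.03  0.19  0.98]] [[433.2922781    0.         275.6440046 ]
 [  0.         433.2922781  203.87086121]
 [  0.           0.           1.        ]]
side [433.48274784 716.93716816 782.82242013] [[-1.    0.07 -0.06]
 [-0.09 -0.68  0.73]
 [ 0.01  0.73  0.68]] [[535.76220368   0.         272.63595068]
 [  0.         535.76220368 211.93491812]
 [  0.           0.           1.        ]]
[ 271.51732449 -534.77286323  403.91348162] [ 9.72536748e-01  2.32748093e-01 -1.77496967e-04 -7.53242839e-04] 85.33302096634745 154.70000000000002 [ 0.29967207  0.15019807 -0.17219582]
```

View pics/top0.png

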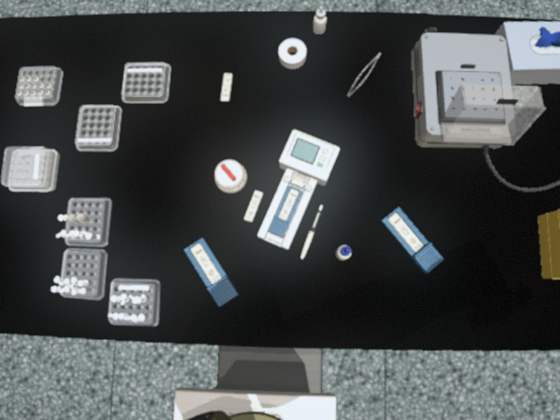

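View pics/side0.png

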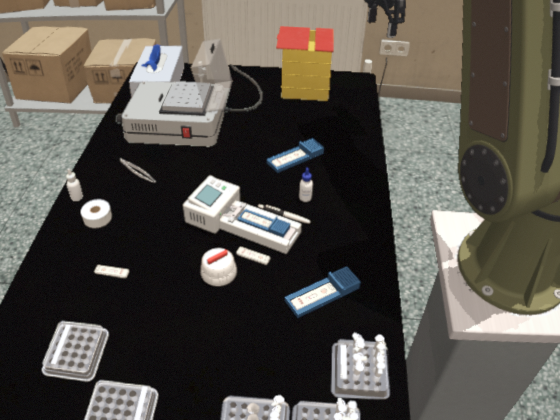

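Three blue trays show in the top picture: (210,271), (412,240) and (288,207). The first two lie on the bench and look larger. The one at (288,207) sits in the reader's lane, so I expect it to be the 104 mm one. I'll measure all three and confirm with a crop.

```bash
python3 - <<'E'
from h import *
d=np.load('top.npy',allow_pickle=True).item(); s=np.load('side.npy',allow_pickle=True).item()
im=d['image'].astype(int)
m=((im[...,0]-im[...,2]>35)&(im[...,0]>70)).astype(np.uint8)
c,_=cv2.findContours(m,cv2.RETR_EXTERNAL,cv2.CHAIN_APPROX_NONE)
for k in c:
    if cv2.contourArea(k)<100: continue
    u=k.reshape(-1,2).mean(0); z=34 if abs(u[0]-288)<25 else 12
    P=onz(d,k.reshape(-1,2),z)[:,:2].astype(np.float32); r=cv2.minAreaRect(P); print(u.round(),r)
    print(cv2.boxPoints(r).round(1).tolist())
# white rail tops: bright, height 27
w=(im.min(2)>150).astype(np.uint8); 
D=d['depth']; v,u=np.mgrid[120:260,235:350]; uv=np.c_[u.ravel(),v.ravel()]
P=bydepth(d,uv); 
sel=(P[:,2]>20)&(P[:,2]<45)&(uv[:,0]>255)
n=np.zeros(D.shape,np.uint8); n[uv[sel,1],uv[sel,0]]=1
c,_=cv2.findContours(n,cv2.RETR_EXTERNAL,cv2.CHAIN_APPROX_NONE); k=max(c,key=cv2.contourArea).reshape(-1,2)
print('lane',cv2.minAreaRect(onz(d,k,27)[:,:2].astype(np.float32)))
sel=(P[:,2]>50)&(uv[:,0]>270); print('head',cv2.minAreaRect(P[sel][:,:2].astype(np.float32)), P[sel][:,2].max())
def crop(d,b,f,n):
    x0,y0,x1,y1=b; return cv2.resize(d['image'][y0:y1,x0:x1],None,fx=f,fy=f,interpolation=cv2.INTER_CUBIC)
a=crop(d,(250,120,350,260),4,0); b=crop(s,(180,170,310,260),4,0); b=cv2.resize(b,(390,270))
o=np.zeros((560,795,3),np.uint8); o[:560,:400]=a; o[:270,402:792]=b; cv2.imwrite('pics/crop.png',o)
E
```

```text
[210. 271.] ((386.7662048339844, 97.2024154663086), (138.22276306152344, 48.5740966796875), 34.94638442993164)
[[316.20001220703125, 77.5], [344.0, 37.70000076293945], [457.29998779296875, 116.9000015258789], [429.5, 156.6999969482422]]
[412. 240.] ((459.59979248046875, -309.81268310546875), (140.6953582763672, 49.61470413208008), 40.89021682739258)
[[390.20001220703125, -337.1000061035156], [422.70001220703125, -374.6000061035156], [529.0, -282.5], [496.5, -245.0]]
[286. 209.] ((509.2690734863281, -52.14006805419922), (32.481483459472656, 100.88985443115234), 67.2518310546875)
[[456.5, -47.599998474121094], [549.5, -86.5999984741211], [562.0999755859375, -56.70000076293945], [469.0, -17.700000762939453]]
[548.  38.] ((925.8716430664062, -647.9439697265625), (55.46211242675781, 57.44805145263672), 74.09146118164062)
[[890.5999755859375, -666.7000122070312], [945.9000244140625, -682.5], [961.0999755859375, -629.0999755859375], [905.7999877929688, -613.4000244140625]]
lane ((519.91259765625, -57.426490783691406), (103.531494140625, 158.748291015625), 69.33077239990234)
head ((520.0692138671875, -106.71098327636719), (309.4154052734375, 120.37635040283203), 5.541062355041504) 888.2724400701096
```

View pics/crop.png

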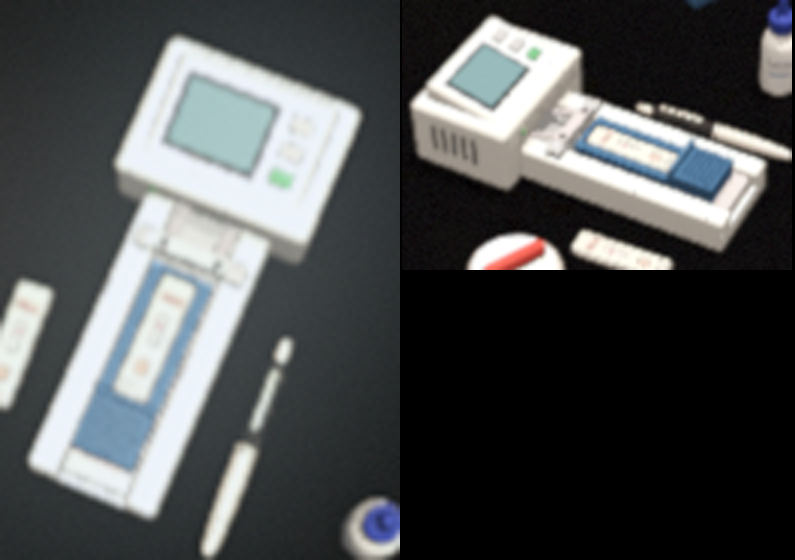

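The crop shows the tray in the lane, its nose at crop (185,270) near the grey bridge and its thumb rest at crop (115,425). It measures about 101x32 mm, against about 140x49 mm for the other two, so this is the one meant. Next I'll get the lane axis and the pad position from corners in both views.

```bash
python3 - <<'E'
from h import *
d=np.load('top.npy',allow_pickle=True).item(); s=np.load('side.npy',allow_pickle=True).item()
t=lambda a:np.array(a)/4-0.5+[250,120]
R=onz(d,t([(32,465),(152,517),(150,195),(268,245)]),27)
print('rails',R.round(1).tolist(), 'width',np.linalg.norm(R[0]-R[1]),'yaws',[np.degrees(np.arctan2(*(R[j]-R[i])[[1,0]])) for i,j in((0,2),(1,3))])
P=onz(d,t([(73,443),(138,470)]),37.5); L=onz(d,t([(98,382),(160,405)]),42)
print('pad rear',P.round(1).tolist(),'lip',L.round(1).tolist(),np.linalg.norm(P[0]-P[1]))
N=onz(d,t([(157,262),(214,285)]),31.5); print('nose',N.round(1).tolist())
yaw=np.radians(-22.5);e=np.array([np.cos(yaw),np.sin(yaw)]);f=np.array([-e[1],e[0]])
for n,A in(('rail',R),('pad',P),('lip',L),('nose',N)): print(n,np.c_[A[:,:2]@e,A[:,:2]@f].round(1).tolist())
# depth height of pad
print(bydepth(d,t([(110,430),(105,435),(115,420)])).round(1).tolist())
# pad in side view: crop there was 3x
q=lambda a:np.array(a)/3-0.5+[180,170]
S=onz(s,q([(672-402,178),(718-402,200),(733-402,172),(688-402,147)]),37.5); print('side pad',S.round(1).tolist(),np.c_[S[:,:2]@e,S[:,:2]@f].round(1).tolist())
from scipy.spatial.transform import Rotation
o=observe(); print('tool x',Rotation.from_quat(o['eef_rot']).as_matrix().round(3).tolist())
E
```

```text
rails [[458.8, 2.3, 27.0], [434.1, -58.2, 27.0], [599.4, -53.8, 27.0], [574.0, -114.5, 27.0]] width 65.34839280550865 yaws [np.float64(-21.76141651086824), np.float64(-21.940314387735516)]
pad rear [[468.9, -18.5, 37.5], [456.2, -50.9, 37.5]] lip [[499.0, -30.2, 42.0], [488.1, -61.1, 42.0]] 34.848507199104404
nose [[563.0, -58.1, 31.5], [551.6, -87.2, 31.5]]
rail [[422.9, 177.7], [423.3, 112.4], [574.3, 179.7], [574.1, 113.8]]
pad [[440.3, 162.4], [441.0, 127.6]]
lip [[472.6, 163.1], [474.4, 130.3]]
nose [[542.4, 161.8], [542.9, 130.6]]
[[475.8, -36.6, 37.4], [473.1, -34.2, 38.5], [480.8, -39.0, 37.6]]
side pad [[497.3, -27.4, 37.5], [465.8, -10.3, 37.5], [457.8, -37.0, 37.5], [489.4, -57.7, 37.5]] [[469.9, 165.0], [434.3, 168.8], [437.1, 141.0], [474.2, 134.0]]
tool x [[0.892, 0.453, -0.001], [0.453, -0.892, 0.001], [0.0, -0.002, -1.0]]
```

Emit:
{"method": "step_arm", "body": {"increments": [0.029,-0.025,0,0,0,0.029,-0.025,0,0,0,0.029,-0.025,0,0,0,0.029,-0.025,0,0,0,0.029,-0.025,0,0,0], "newtons": 40}}

```text
time_s: 0.6
ee_pos: [344.5, -356.4, 404.3]
eef_rot: [0.973, 0.233, -0.0, -0.0]
ft_force: [1.1, 0.2, 1.1]
gripper_width: 12.3
finger_force: 0.0
```

Emit:
{"method": "step_arm", "body": {"increments": [0.029,-0.025,0,0,0,0.029,-0.025,0,0,0,0.029,-0.025,0,0,0,0.029,-0.025,0,0,0,0.029,-0.025,0,0,0]}}

```text
time_s: 1.1
ee_pos: [417.2, -179.2, 404.5]
eef_rot: [0.973, 0.233, -0.0, -0.0]
ft_force: [1.3, -0.4, 0.5]
gripper_width: 0.1
finger_force: 0.0
```

Emit:
{"method": "step_arm", "body": {"increments": [0.029,-0.025,0,0,0,0.029,-0.025,0,0,0,0.029,-0.025,0,0,0,0.029,-0.025,0,0,0,0,0,0,8.5,0]}}

```text
time_s: 1.6
ee_pos: [476.3, -35.7, 404.4]
eef_rot: [0.987, 0.161, 0.0, -0.001]
ft_force: [-0.6, -0.8, -0.1]
gripper_width: 0.0
finger_force: 0.0
```

Emit:
{"method": "step_arm", "body": {"increments": [0,0,0,8.1,0,0,0,0,8.1,0,0,0,0,8.1,0,0,0,0,8.1,0,0,0,0,8.0,0]}}

```text
time_s: 2.1
ee_pos: [456.4, -123.0, 404.1]
eef_rot: [0.989, -0.142, 0.001, -0.033]
ft_force: [0.9, -0.1, 0.2]
gripper_width: -0.1
finger_force: 0.0
```

Emit:
{"method": "step_arm", "body": {"increments": [0,0,0.04,0,0,0,0,0.04,0,0,0,0,0.02,0,0,0,0,0,0,0,0,0,0,0,0]}}

```text
time_s: 2.6
ee_pos: [456.4, -120.1, 304.8]
eef_rot: [0.99, -0.139, 0.001, -0.034]
ft_force: [0.1, -0.2, -0.2]
gripper_width: -0.0
finger_force: 0.0
```

```bash
cat > st.py <<'E'
from h import *
from scipy.spatial.transform import Rotation
def state(tx=476.4,ty=-40.4):
    o=observe(); M=Rotation.from_quat(o['eef_rot']).as_matrix(); p=np.array(o['ee_pos'])
    print('t',o['time_s'],'tcp',p.round(1),'yaw',np.degrees(np.arctan2(M[1,0],M[0,0])).round(2),'z',M[:,2].round(3),'w',round(o['gripper_width'],1),'F',np.round(o['ft_force'],1),'j6',round(o['joints'][5],2))
    tip=p+173*M[:,2]; print('tip',tip.round(1),'to go in tool mm',(M.T@(np.array([tx,ty,tip[2]])-tip)).round(1))
    return o,M,tip
E
python3 -c "
from st import *
state()"
```

```text
t 2.6 tcp [ 456.4 -120.1  304.8] yaw -15.99 z [ 0.011  0.068 -0.998] w -0.0 F [ 0.1 -0.2 -0.2] j6 3.14
tip [ 458.4 -108.3  132.2] to go in tool mm [ -1.4 -70.1   4.8]
```

Joint 6 reached its limit, so I'll take the equivalent half-turn pose by turning back about 174°.

Emit:
{"method": "step_arm", "body": {"increments": [0,0,0,-8.5,0,0,0,0,-8.5,0,0,0,0,-8.5,0,0,0,0,-8.5,0,0,0,0,-8.5,0]}}

```text
time_s: 3.1
ee_pos: [457.5, -120.2, 306.6]
eef_rot: [0.972, 0.232, 0.015, -0.031]
ft_force: [-0.7, 0.0, 0.5]
gripper_width: -0.0
finger_force: 0.0
```

Emit:
{"method": "step_arm", "body": {"increments": [0,0,0,-8.5,0,0,0,0,-8.5,0,0,0,0,-8.5,0,0,0,0,-8.5,0,0,0,0,-8.5,0]}}

```text
time_s: 3.6
ee_pos: [457.5, -120.2, 306.7]
eef_rot: [0.822, 0.569, 0.025, -0.023]
ft_force: [0.5, 0.1, 0.6]
gripper_width: 0.2
finger_force: 0.0
```

Emit:
{"method": "step_arm", "body": {"increments": [0,0,0,-8.5,0,0,0,0,-8.5,0,0,0,0,-8.5,0,0,0,0,-8.5,0,0,0,0,-8.5,0]}}

```text
time_s: 4.1
ee_pos: [457.5, -120.2, 306.7]
eef_rot: [0.56, 0.828, 0.032, -0.012]
ft_force: [0.5, -0.2, -0.1]
gripper_width: -0.3
finger_force: 0.0
```

Emit:
{"method": "step_arm", "body": {"increments": [0,0,0,-8.5,0,0,0,0,-8.5,0,0,0,0,-8.5,0,0,0,0,-8.5,0,0,0,0,-8.5,0]}}

```text
time_s: 4.6
ee_pos: [457.5, -120.2, 306.7]
eef_rot: [0.222, 0.975, 0.034, 0.0]
ft_force: [0.5, -0.7, -0.2]
gripper_width: -0.3
finger_force: 0.0
```

```bash
python3 -c "
from st import *
state()"
```

```text
t 4.6 tcp [ 457.5 -120.2  306.7] yaw 154.4 z [ 0.015  0.067 -0.998] w -0.3 F [ 0.5 -0.7 -0.2] j6 0.17
tip [ 460.1 -108.7  134.1] to go in tool mm [14.8 68.4  4.8]
```

The base-turn compromise left the tool tilted by about 3.9° sideways. That's harmless for pressing: I'll allow for it with a 5 mm lateral offset. First I'll finish the yaw, then move over the pad.

Emit:
{"method": "step_arm", "body": {"increments": [0.007,0.034,0,-3.6,0,0.005,0.035,0,0,0,0,0,0,0,0]}}

```text
time_s: 4.9
ee_pos: [475.5, -49.8, 311.8]
eef_rot: [0.192, 0.981, 0.035, 0.001]
ft_force: [-0.9, -0.9, 0.4]
gripper_width: 0.1
finger_force: 0.0
```

```bash
python3 -c "
from st import *
o,M,t=state(478.3,-35.8); print(M.round(3)); print(np.round(o['joints'],2))"
```

```text
t 4.9 tcp [475.5 -49.8 311.8] yaw 157.86 z [ 0.016  0.069 -0.998] w 0.1 F [-0.9 -0.9  0.4] j6 0.26
tip [478.3 -38.  139.2] to go in tool mm [0.9 2.  0.1]
[[-0.926  0.377  0.016]
 [ 0.377  0.924  0.069]
 [ 0.011  0.07  -0.998]]
[-0.13  0.14 -0.49  0.93  0.07  0.26]
```

Emit:
{"method": "step_arm", "body": {"increments": [0,-0.0045,0.03,0,0,0,0,0.03,0,0,0,0,0.02,0,0,0,0,0.008,0,0,0,0,0,0,0]}}

```text
time_s: 5.4
ee_pos: [473.2, -50.8, 221.4]
eef_rot: [0.194, 0.98, 0.034, -0.001]
ft_force: [0.2, -0.3, 0.3]
gripper_width: -0.0
finger_force: 0.0
```

```bash
python3 - <<'E'
from st import *
o,M,t=state(478.3,-35.8)
T=[];
for n,b,f in(('side',(190,150,320,260),4),('top',(250,180,330,260),3)):
    d=grab(n);x0,y0,x1,y1=b
    if n=='top':
        u=proj(d,t)[0]; 
    T.append(cv2.resize(d['image'][y0:y1,x0:x1],None,fx=f,fy=f,interpolation=cv2.INTER_CUBIC)); print(n,proj(d,t).round(1))
o=np.zeros((440,770,3),np.uint8); o[:440,:520]=T[0]; o[:240,525:765]=T[1]; cv2.imwrite('pics/near.png',o)
E
```

```text
t 5.4 tcp [473.2 -50.8 221.4] yaw 157.62 z [ 0.012  0.068 -0.998] w -0.0 F [ 0.2 -0.3  0.3] j6 0.26
tip [475.2 -39.1  48.8] to go in tool mm [-1.6  4.2  0.3]
side [[281.3 221.4]]
top [[278.1 226.6]]
```

View pics/near.png

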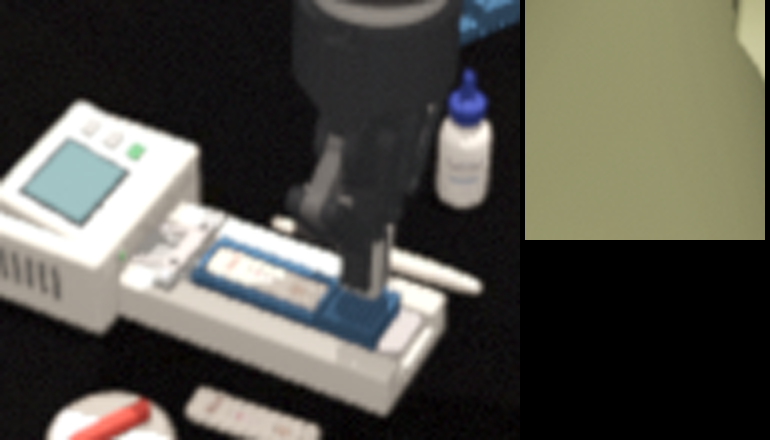

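The fingertips stand over the thumb rest (side crop at about (365,290), rest at about (360,315)), as projected. Descending to contact.

Emit:
{"method": "step_arm", "body": {"increments": [-0.0015,0,0.008,0,0,0,0,0.002,0,0,0,0,0.001,0,0,0,0,0,0,0]}}

```text
time_s: 5.9
ee_pos: [474.9, -50.5, 210.7]
eef_rot: [0.194, 0.98, 0.034, -0.0]
ft_force: [-1.4, -0.4, 5.3]
gripper_width: -0.1
finger_force: 2.5
```

Emit:
{"method": "step_arm", "body": {"increments": [0,0,0.002,0,0,0,0,0.001,0,0,0,0,0,0,0]}}

```text
time_s: 6.2
ee_pos: [475.0, -50.4, 207.9]
eef_rot: [0.194, 0.98, 0.034, -0.0]
ft_force: [-1.0, -0.9, 6.6]
gripper_width: 0.0
finger_force: 3.2
```

```bash
python3 -c "
from st import *
state()"
```

```text
t 6.2 tcp [475.  -50.4 207.9] yaw 157.61 z [ 0.013  0.067 -0.998] w 0.0 F [-1.  -0.9  6.6] j6 0.26
tip [477.3 -38.8  35.3] to go in tool mm [ 0.2 -1.8 -0.1]
```

Emit:
{"method": "step_arm", "body": {"increments": [0,0,0.002,0,0,0,0,0.002,0,0,0,0,0.001,0,0,0,0,0,0,0]}}

```text
time_s: 6.6
ee_pos: [475.1, -50.1, 203.1]
eef_rot: [0.194, 0.98, 0.034, 0.0]
ft_force: [-1.5, -2.0, 9.6]
gripper_width: 0.2
finger_force: 4.3
```

Emit:
{"method": "step_arm", "body": {"increments": [0,0,0.001,0,0,0,0,0,0,0]}}

```text
time_s: 6.8
ee_pos: [475.2, -50.0, 202.6]
eef_rot: [0.194, 0.98, 0.034, 0.0]
ft_force: [-3.1, -1.6, 14.6]
gripper_width: -0.1
finger_force: 7.0
```

Emit:
{"method": "step_arm", "body": {"increments": [0,0,0.001,0,0,0,0,0,0,0,-0.003,0,0,0,0,-0.003,0,0,0,0,0,0,0,0,0]}}

```text
time_s: 7.3
ee_pos: [480.9, -52.1, 202.4]
eef_rot: [0.194, 0.98, 0.035, 0.0]
ft_force: [-6.7, -0.2, 24.4]
gripper_width: -0.1
finger_force: 11.9
```

```bash
python3 -c "
from st import *
state()"
```

```text
t 7.3 tcp [480.9 -52.1 202.4] yaw 157.61 z [ 0.014  0.068 -0.998] w -0.1 F [-6.7 -0.2 24.4] j6 0.26
tip [483.3 -40.5  29.8] to go in tool mm [ 6.4 -2.6 -0.1]
```

Pressed at about 24 N and sliding. Continuing along the lane.

Emit:
{"method": "step_arm", "body": {"increments": [-0.004,0,0,0,0,-0.004,0,0,0,0,-0.004,0,0,0,0,0,0,0,0,0]}}

```text
time_s: 7.7
ee_pos: [492.3, -56.8, 202.6]
eef_rot: [0.194, 0.98, 0.035, 0.001]
ft_force: [-6.7, 0.3, 25.2]
gripper_width: -0.2
finger_force: 12.8
```

```bash
python3 - <<'E'
from st import *
o,M,t=state()
d=grab('side'); x0,y0,x1,y1=190,150,320,260; cv2.imwrite('pics/slide.png',cv2.resize(d['image'][y0:y1,x0:x1],None,fx=5,fy=5,interpolation=cv2.INTER_CUBIC))
E
```

```text
t 7.7 tcp [492.3 -56.8 202.6] yaw 157.61 z [ 0.015  0.068 -0.998] w -0.2 F [-6.7  0.3 25.2] j6 0.25
tip [494.9 -45.1  30. ] to go in tool mm [18.8 -2.7  0. ]
```

View pics/slide.png

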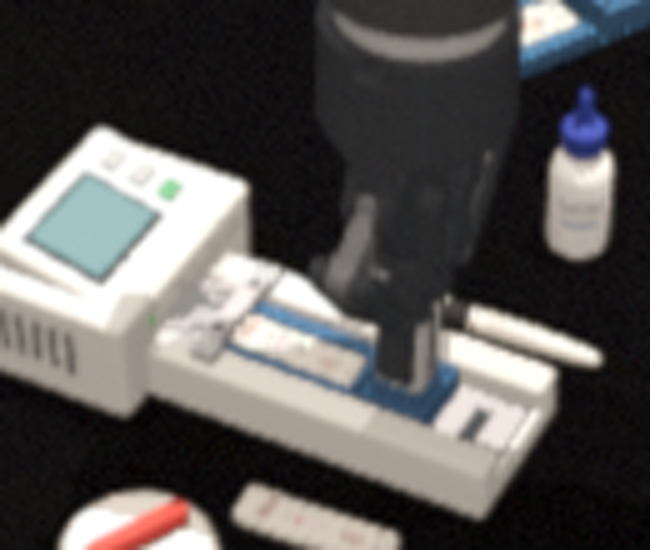

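The nose is going under the bridge, and the fingertips sit on the pad behind the lip (crop (405,380)). Continuing.

Emit:
{"method": "step_arm", "body": {"increments": [-0.004,0,0,0,0,-0.004,0,0,0,0,-0.004,0,0,0,0,-0.004,0,0,0,0,0,0,0,0,0]}}

```text
time_s: 8.25
ee_pos: [505.9, -62.3, 202.8]
eef_rot: [0.194, 0.98, 0.035, -0.001]
ft_force: [-13.1, 1.9, 35.4]
gripper_width: -0.0
finger_force: 19.7
```

Emit:
{"method": "step_arm", "body": {"increments": [-0.004,0,0,0,0,-0.004,0,0,0,0,-0.004,0,0,0,0,0,0,0,0,0]}}

```text
time_s: 8.65
ee_pos: [517.6, -67.0, 202.9]
eef_rot: [0.194, 0.98, 0.035, 0.0]
ft_force: [-10.8, 1.7, 35.1]
gripper_width: -0.2
finger_force: 18.2
```

```bash
python3 - <<'E'
from st import *
o,M,t=state(); e=np.array([.927,-.375]); print('tip reader x',(t[:2]-[516.9,-56.4])@e,(t[:2]-[516.9,-56.4])@[.375,.927])
E
```

```text
t 8.65 tcp [517.6 -67.  202.9] yaw 157.63 z [ 0.014  0.069 -0.998] w -0.2 F [-10.8   1.7  35.1] j6 0.24
tip [520.  -55.1  30.4] to go in tool mm [45.9 -3.1  0.4]
tip reader x 2.341255450010601 2.389751247861427
```

Emit:
{"method": "step_arm", "body": {"increments": [-0.004,0,-0.0008,0,0,-0.004,0,-0.0003,0,0,-0.004,0,0,0,0,0,0,0,0,0]}}

```text
time_s: 9.05
ee_pos: [528.7, -71.5, 203.0]
eef_rot: [0.194, 0.98, 0.035, -0.0]
ft_force: [-6.2, 1.9, 24.1]
gripper_width: -0.1
finger_force: 12.9
```

Emit:
{"method": "step_arm", "body": {"increments": [-0.002,0,0,0,0,-0.001,0,0,0,0,0,0,0,0,0]}}

```text
time_s: 9.35
ee_pos: [531.1, -72.5, 203.0]
eef_rot: [0.194, 0.98, 0.035, -0.0]
ft_force: [-9.7, 3.1, 26.1]
gripper_width: 0.4
finger_force: 13.7
```

Emit:
{"method": "step_arm", "body": {"increments": [-0.0015,0,0,0,0,-0.0015,0,0,0,0,0,0,0,0,0]}}

```text
time_s: 9.65
ee_pos: [533.9, -73.6, 203.0]
eef_rot: [0.194, 0.98, 0.035, -0.0]
ft_force: [-9.1, 3.0, 26.2]
gripper_width: -0.0
finger_force: 13.8
```

```bash
python3 - <<'E'
from st import *
o,M,t=state(); e=np.array([.927,-.375]); print('tip reader x',(t[:2]-[516.9,-56.4])@e,(t[:2]-[516.9,-56.4])@[.375,.927])
d=grab('side'); x0,y0,x1,y1=190,150,320,260; cv2.imwrite('pics/home.png',cv2.resize(d['image'][y0:y1,x0:x1],None,fx=5,fy=5,interpolation=cv2.INTER_CUBIC))
E
```

```text
t 9.65 tcp [533.9 -73.6 203. ] yaw 157.64 z [ 0.013  0.07  -0.997] w -0.0 F [-9.1  3.  26.2] j6 0.23
tip [536.2 -61.6  30.5] to go in tool mm [63.4 -3.2  0.7]
tip reader x 19.850130104028153 2.4292857207036835
```

View pics/home.png

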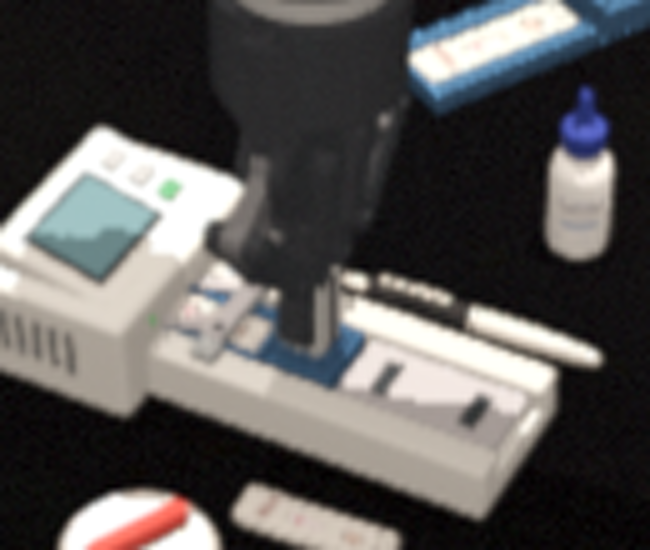

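The tail is near the end of the sprung floor (crop (345,365)), but there's no stop yet. Creeping on.

Emit:
{"method": "step_arm", "body": {"increments": [-0.001,0,0,0,0,-0.001,0,0,0,0,0,0,0,0,0]}}

```text
time_s: 10.0
ee_pos: [535.1, -74.2, 203.0]
eef_rot: [0.194, 0.98, 0.036, -0.001]
ft_force: [-11.3, 3.8, 29.4]
gripper_width: 0.1
finger_force: 15.5
```

Emit:
{"method": "step_arm", "body": {"increments": [-0.001,0,0,0,0,-0.001,0,0,0,0,0,0,0,0,0]}}

```text
time_s: 10.3
ee_pos: [535.7, -74.5, 202.9]
eef_rot: [0.194, 0.98, 0.036, -0.003]
ft_force: [-16.1, 6.0, 34.9]
gripper_width: -0.3
finger_force: 18.9
```

The force along the lane is climbing with hardly any motion, so it's at the stop. Checking the tail and floor in the picture numerically and by eye.

Emit:
{"method": "step_arm", "body": {"increments": [-0.001,0,-0.0003,0,0,0,0,0,0,0]}}

```text
time_s: 10.5
ee_pos: [535.9, -74.6, 202.9]
eef_rot: [0.194, 0.98, 0.036, -0.003]
ft_force: [-17.9, 6.5, 36.2]
gripper_width: 0.0
finger_force: 19.3
```

```bash
python3 - <<'E'
from st import *
o,M,t=state(); e=np.array([.927,-.375]);f=np.array([.375,.927]); O=np.array([516.9,-56.4]); print('tip reader x',(t[:2]-O)@e)
d=grab('side')
# floor heights along the lane from depth
for x in (-65,-60,-50,-40,-30,-20,-12,-6,-3,0,3,6):
    r=[]
    for y in(-8,0,8):
        P=np.r_[O+x*e+y*f,20.]; uv=proj(d,P)[0]; q=bydepth(d,uv)[0]; r.append(round(q[2],1))
    print(x,r)
x0,y0,x1,y1=200,180,310,260; cv2.imwrite('pics/home2.png',cv2.resize(d['image'][y0:y1,x0:x1],None,fx=7,fy=7,interpolation=cv2.INTER_CUBIC))
E
```

```text
t 10.5 tcp [535.9 -74.6 202.9] yaw 157.67 z [ 0.007  0.073 -0.997] w 0.0 F [-17.9   6.5  36.2] j6 0.23
tip [537.2 -62.   30.4] to go in tool mm [64.4 -3.2  1.1]
tip reader x 20.93151524005969
-65 [np.float64(24.8), np.float64(25.9), np.float64(26.4)]
-60 [np.float64(25.2), np.float64(24.3), np.float64(23.3)]
-50 [np.float64(22.8), np.float64(22.9), np.float64(27.2)]
-40 [np.float64(23.1), np.float64(25.9), np.float64(24.1)]
-30 [np.float64(28.6), np.float64(24.2), np.float64(24.4)]
-20 [np.float64(25.1), np.float64(25.3), np.float64(23.5)]
-12 [np.float64(23.3), np.float64(24.9), np.float64(24.4)]
-6 [np.float64(27.7), np.float64(22.1), np.float64(26.3)]
-3 [np.float64(22.0), np.float64(22.6), np.float64(25.5)]
0 [np.float64(24.1), np.float64(25.1), np.float64(25.7)]
3 [np.float64(23.9), np.float64(25.2), np.float64(24.0)]
6 [np.float64(20.8), np.float64(21.3), np.float64(20.6)]
```

View pics/home2.png

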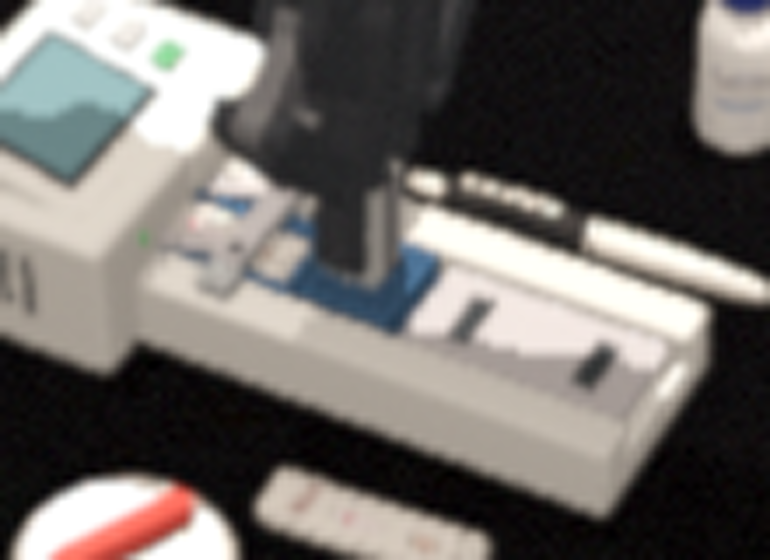

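The floor behind the tray now reads about 24 mm, which is raised, and the tray is home against the stop. Withdrawing: relieve the push first, then go up.

Emit:
{"method": "step_arm", "body": {"increments": [0.002,0,-0.0008,0,0,0.001,0,-0.001,0,0,0.0005,0,-0.002,0,0,0.0005,0,-0.004,0,0,0,0,0,0,0]}}

```text
time_s: 11.05
ee_pos: [535.1, -75.3, 209.0]
eef_rot: [0.194, 0.98, 0.034, -0.0]
ft_force: [0.6, -0.2, 0.3]
gripper_width: 0.4
finger_force: 0.0
```

Emit:
{"method": "step_arm", "body": {"increments": [0,0,-0.01,0,0,0,0,-0.03,0,0,0,0,-0.04,0,0,0,0,-0.04,0,0,0,0,0,0,0]}}

```text
time_s: 11.55
ee_pos: [535.6, -84.0, 334.5]
eef_rot: [0.194, 0.98, 0.034, 0.004]
ft_force: [0.1, -0.2, -0.6]
gripper_width: 0.0
finger_force: 0.0
```

Emit:
{"method": "step_arm", "body": {"increments": [0.04,0,-0.02,0,0,0.04,0,-0.02,0,0,0.03,0,-0.02,0,0,0,0,0,0,0,0,0,0,0,0]}}

```text
time_s: 12.05
ee_pos: [430.9, -45.4, 390.3]
eef_rot: [0.194, 0.98, 0.034, 0.001]
ft_force: [0.6, 0.6, -0.6]
gripper_width: 0.4
finger_force: 0.0
```

```bash
python3 - <<'E'
from st import *
o,M,t=state(); e=np.array([.927,-.375]);f=np.array([.375,.927]); O=np.array([516.9,-56.4])
d=grab('side')
for x in (-60,-40,-20,-10,-4,0,4): print(x,np.mean([bydepth(d,proj(d,np.r_[O+x*e+y*f,20.])[0])[0][2] for y in(-9,-5,0,5,9)]).round(1))
x0,y0,x1,y1=170,150,330,270; cv2.imwrite('pics/end.png',cv2.resize(d['image'][y0:y1,x0:x1],None,fx=5,fy=5,interpolation=cv2.INTER_CUBIC))
E
```

```text
t 12.05 tcp [430.9 -45.4 390.3] yaw 157.63 z [ 0.014  0.067 -0.998] w 0.4 F [ 0.6  0.6 -0.6] j6 0.26
tip [433.4 -33.8 217.7] to go in tool mm [-42.3  10.2   0.2]
-60 23.9
-40 24.7
-20 24.5
-10 25.7
-4 23.6
0 24.5
4 22.5
```

View pics/end.png

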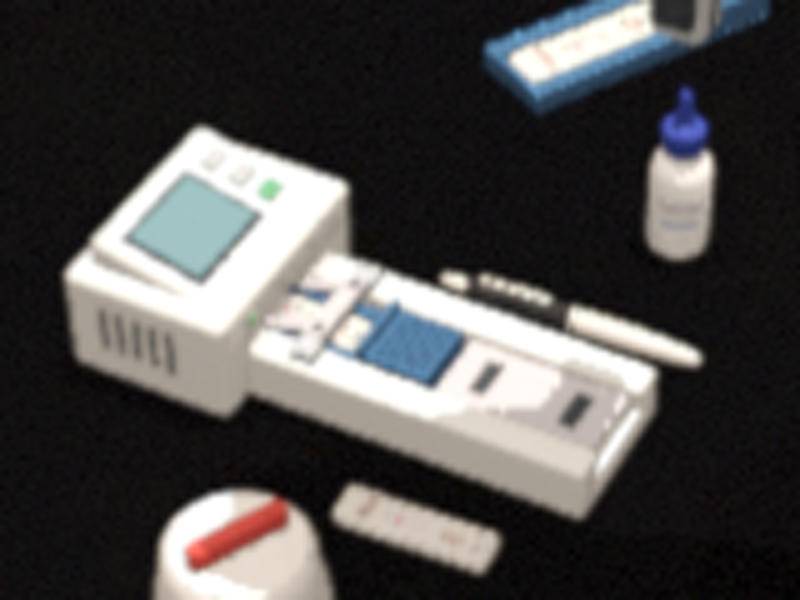

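The tray is home under the bridge (thumb rest at (412,345)) and the floor behind it is level and raised at about 24 mm. The bottle, pen, timer and spare cassette are where they were, and the hand is clear.

```bash
python3 -c "
from plant import sign_off
print(sign_off())"
```

```text
the job is handed in; nothing more can be done
None
```

The blue tray is fully home under the bridge and leaf spring, the sprung floor has popped up behind it, the hand is clear, and I handed the job in at about 12 s; the judge's verdict was not shown.

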